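# Knock-test the transport logger on the spring striker

### The arm

A 6-joint arm with a two-finger parallel gripper is mounted at the origin on the work surface; the furniture and walls round the work are solid. World frame = base frame: x ahead of the robot, y to its left, z up, the work surface at z = 0. Lengths are in m, angles in degrees, forces in N, time in s.
With the tool pointing down it reaches from about 0.25 to 0.725 m from the base axis. Payload 9.7 kg.
Tool frame: the origin (TCP) lies at the centre of the arm's flange, where the gripper is bolted on; the fingertips stand 173 mm ahead of it and the grasp point (between the pads) lies 155 mm ahead of it; z points along the fingers, y is the line along which they close (so a half turn about z gives the same grasp; the last joint's range is limited). The gripper opens to 85 mm and grips with 20 to 120 N. Pads are 22 mm wide; open, the fingers measure 114 mm over their backs; the gripper's body (76 mm by 85 mm) begins 54 mm behind the grasp point. The pads swing forward as they close: fully open they stand 13 mm farther back than shut.
Start: joints at [-74.255, 4.979, 10.078, 95.1, 0, 90], TCP at [0.149, -0.529, 0.405] pointing down, gripper open.
Joint ranges: [-179.16, 179.16], [-48.56, 103.87], [-65.8, 70.77], [-126.05, 130.52], [-82.76, 87.17], [-180, 180]. Speed limits (degrees/s): [127.2, 127.2, 147.25, 180, 180, 180].

### API

Orientations are given as [roll, pitch, yaw] about the fixed x, y, z axes, in that order (R = Rz(yaw) Ry(pitch) Rx(roll)).
In Python, from workcell import monitor, camera, get_calibration, bot gives the robot as it stands.
- The arm moves only by the tool carry_out, never from a script. Its argument "targets" is text: rows parted by semicolons, each of 7 numbers parted by spaces: the shift along the tool's x, y, z in units of 0.04 m (1.0 is 0.04 m), then the turn, a rotation vector about the tool's x, y, z in units of 0.1 rad (1.0 is 0.1 rad), then the opening, from -1 (shut) to 1 (fully open), so that 0 is half open. A call has exactly 8 rows; each row shifts and turns the commanded pose from where the row before left it, along the tool's axes as they then stand; what a row does not reach is not made up. A row lasts 1/12 s, in which the tool goes at most 41.7 mm and 7.16 degrees, less where a joint would pass 70% of its speed; a pose out of reach is approached as far as the arm can. A call with a number of a shift or a turn outside -1 to 1 is refused whole. A call with a gripper value outside its range is refused whole. The fingers move at their own pace and stop on an object; "newtons" is the grip in N (left out, the last holds). Time passes only in rows, so rows that do not move let the fingers close, or fill a call up. It gives the time, the measured TCP pose, the force, the opening and the grip force at its end, in the units of the state.
- monitor.get_obs(): the state, without advancing time (a new reading comes with each control period).
- camera(name): name is "scene" or "top" or "wrist"; returns the picture (400x640x3 uint8, red, green, blue); there is no depth.
- get_calibration(name): a dict with "fx", "fy", "cx", "cy" (pixels), "view" (4x4, takes a point from world to camera coordinates). Camera axes: x right, y down, z forward; pixel columns grow to the right and rows downward; lengths in m; the calibration is good to about 2 mm. A picture is of the moment at which its call begins: read the wrist's pose just before it. get_calibration takes no time and is no camera call; for the wrist camera it gives the pose at the moment of the call.
- bot.job_done(): hands the job in; it is judged then, once.
The state is a dict: "time": time; "q": joint angles; "qd": joint speeds; "joint_efforts": joint torques, N m; "ee_pos": TCP position; "tcp_rot": TCP orientation; "wrist_force": force on the tool from outside, world axes, zero at the start; "torque": the same for the moment, N m; "opening": finger opening in m; "grasp_force": force on a finger pad.
Only numpy, scipy, OpenCV 4.12 (cv2) and the standard library are available. Lean on these libraries where they do the work, as an engineer would, in place of code of your own. Each camera call takes 0.05 s, during which the arm holds its last target. There are 200 camera calls.

### The job

Knock-test the temperature logger on the spring tester: slide the logger sideways along the white bed until it is fully home against the fence, then draw the red striker handle back, away from the logger, until it catches and stays back by itself, without forcing it hard against the buffer just beyond the catch. Then, with the handle let go, press the green trip button so that the striker fires into the end of the logger and the blow drives the yellow gauge plate along. Do not push the gauge plate yourself, and leave everything else on the table where it is.

Things in the scene. Friction and masses are not known exactly. Their poses are not given: they have to be found in the camera images.
- tester: spring tester fixed to the table. Origin on the table top; +y is the firing direction, its -x side faces roughly to the robot. White housing: x -32 to 32 mm, y -111 to 43, top z = 56; its foot x -43 to 43. Logger bed ahead of it: white, top z = 24, x -73 to 47, y 44 to 190, open at -x; bed_home tells its guides
- bed_home (a point): bed top under the middle of a logger that is fully home; axes as the tester's, in whose frame it lies at (0.5, 94.5, 24) mm. The fence, 18 mm above the bed, has its face 29 mm to +x. A lip (y = -47.5 mm from here) and, near the open side only, a guide (y = +47.5), both 12 mm above the bed, lead the logger, with 3 mm play in its length
- logger: temperature logger, pale grey flat box with a display, 92 x 58 x 20 mm, 50 to 100 g, loose on the bed, its 92 mm length (own x) along the tester's y. Origin: centre of its underside. It starts 25 to 45 mm short of home, toward the tester's -x; a light push (about 1 N) on the middle of its long outer side, some 10 mm above the bed, slides it home
- draw (a joint): draw of the striker (m): 0 at rest, nose just clear of the logger; grows as the handle goes toward the tester's -y; overruns to -0.012 on firing. Spring 200 N/m, 0 N at rest; passing the catch adds up to 2 N. It catches at 0.025 to 0.045, a hidden setting; 2 mm on it meets a buffer of 6 N/mm. Let go too early, it springs home; past the catch, it comes forward a few mm and stays
- striker_handle (a point): middle of the red upright handle: round knob 18 mm in diameter, 68 to 108 mm above the table, this point at 88. At rest at x = 0, y = -45 mm of the tester; moves toward the tester's -y with the draw. A thin stem joins it to the housing. Pinch it from above, or push it back with closed fingers from its +y side, where 48 mm are free up to the trip button
- trip (a joint): travel of the green trip button in m: 0 up, 0.008 fully down; spring-loaded, about 2.5 N to start and about 6 N fully down with the striker caught. The striker is let off after about 4 mm
- trip_top (a point): centre of the top of the green round trip button, 19 mm in diameter, on top of the housing at x = 0, y = +22 mm of the tester, 68 mm above the table when up; it is pressed straight down
- striker: the whole striker (rod, nose, red handle and hidden collar); its origin coincides with the tester's origin when it is at rest
- buffer: the sprung internal buffer behind the catch, hidden inside the housing; 6 N/mm; must not be pressed with more than 10 N. Its origin coincides with the tester's when it is not pressed
- gauge_travel (a joint): travel of the yellow gauge plate in m: 0 at the start, touching the end of a logger that is home; it is driven toward the tester's +y by the blow and stays there (about 1 N friction), up to 0.028
- gauge: the yellow gauge plate, 56 x 10 x 26 mm, standing on the bed behind the end of the logger, its face at y = 142 mm of the tester; origin coincides with the tester's at the start
- pump_bottle: grey pump bottle, 69 x 55 x 176 mm, a bystander; origin at its foot
- spray_bottle: white spray bottle with green head, 52 x 83 x 250 mm, a bystander; origin at its foot
- stamp: hand stamp with a round brown handle, 28 x 54 x 74 mm, a bystander; origin at its foot
- ink_pad: closed grey ink pad, 60 x 90 x 15 mm, a bystander; origin under its centre
- oximeter: blue and white finger oximeter, 33 x 58 x 30 mm, a bystander; origin under its centre
- vial_brown: amber glass vial with a blue cap, 23 x 58 mm, a bystander; origin at its foot
- vial_red: clear glass vial with a dark red cap, 23 x 48 mm, a bystander; origin at its foot
- cold_pack: blue cold pack, 88 x 153 x 28 mm, a bystander; origin under its centre
There are look-alikes about, which are no part of the job. What is shaped like the logger but purple is not meant.

How it is judged (in metres and radians):
On the way, in this order (a step that is already met when the one before it is completed fails the run):
1. the logger lies fully home against the fence (within 4 mm), the gauge plate not yet moved (x of logger in the frame of bed_home between -0.004 and 0.004 m and z of logger in the frame of bed_home below 0.004 m and value of joint gauge_travel below 0.0025 m), for 0.2 s.
2. the striker is caught: it stays drawn back with nothing touching it, the logger still home and the gauge plate not yet moved (value of joint draw above 0.022 m and contact force between striker and the arm below 0.1 N and contact force between striker and the fingers below 0.1 N and x of logger in the frame of bed_home above -0.004 m and value of joint gauge_travel below 0.0025 m), for 0.3 s.
3. the striker has fired and the blow has driven the gauge plate at least 3 mm (value of joint draw below 0.01 m and value of joint gauge_travel above 0.003 m), for 0.1 s.
At the end, for the whole second after the job is handed in: The striker is fired and at rest forward (draw under 10 mm), the gauge plate stands at least 3 mm from its start, the trip button is up again, and the logger lies flat and still on the bed within 10 mm of the fence (all of step 3 and value of joint trip below 0.003 m and x of logger in the frame of bed_home above -0.01 m and z of logger in the frame of bed_home between -0.005 and 0.005 m and linear speed of logger below 0.02 m/s); the robot touches nothing.
It fails at once if the striker is forced against its buffer with more than 10 N (contact force between striker and buffer above 10 N).
It fails at once if the robot touches the gauge plate (contact force between any of the fingers, the arm and gauge above 0.5 N).
It fails at once if a bystander is moved more than 20 mm (distance of any of pump_bottle, spray_bottle, stamp, ink_pad, oximeter, vial_brown, vial_red, cold_pack from where it was at the start of the episode above 0.02 m).
It also fails if it takes over 51 s, if anything falls off the work surface, if the arm or the gripper's body presses on something with over 40 N, if the wrist force passes 120 N, or if a joint passes its speed limit or range.

## Working session

There is one attempt and no reset: what is moved stays moved. The work goes in short steps, Python scripts to look and compute and a tool call to move; the robot and the scene stay as the last step left them, time stands still between calls to the robot, and variables do not carry over. Pictures are saved under pics/ and viewed, at most 10 in all, crops included, and the job is handed in when it is done.

Besides the shell and the picture viewer there is one more tool, called by a JSON object that holds its "fn" and its "kwargs", one argument or row to a line. carry_out: Moves the arm, as the interface text tells. Shifts and turns lie within -1 to 1; 1 stands for 0.04 m of shift or 0.1 rad of turn. Its arguments: {"type":"object","properties":{"targets":{"type":"string"},"newtons":{"type":"number"}},"required":["targets"]}

```bash
mkdir -p pics; ls
python3 - <<'E'
from workcell import monitor,camera,get_calibration
import cv2
o=monitor.get_obs();print(o)
for n in("scene","top"):
    cv2.imwrite(f"pics/{n}0.png",camera(n)[...,::-1]);c=get_calibration(n);print(n,c)
E
```

```text
pics
{'time': 0.0, 'q': array([-7.42535355e+01,  5.01115799e+00,  1.00331468e+01,  9.50995275e+01,
       -1.25775465e-04,  8.99994811e+01]), 'qd': array([ 0.01462933, -0.0540704 , -0.08003583,  0.02507616, -0.00882951,
        0.08909167]), 'joint_efforts': array([ 5.96560567e-04, -5.20393896e+01,  4.64795351e+01,  1.64106122e-02,
        9.34140462e-05, -3.07063303e-06]), 'ee_pos': array([ 0.1492587 , -0.52935736,  0.40397065]), 'tcp_rot': array([-1.79922461e+02,  1.25073115e-04,  1.57469836e+01]), 'wrist_force': array([1.46429699, 0.40046806, 0.34131677]), 'torque': array([-0.0610871 , -0.03730428, -0.0490208 ]), 'grasp_force': 0.0, 'opening': 0.08556859691446095}
scene {'fx': 512.1059434079673, 'fy': 512.1059434079673, 'cx': 318.7081130697888, 'cy': 202.7344081121912, 'view': array([[ 0.89993004, -0.43548197, -0.02194048, -0.49077757],
       [-0.30904568, -0.60153378, -0.73664638,  0.24784071],
       [ 0.30759828,  0.66971081, -0.67592213,  1.59855707],
       [ 0.        ,  0.        ,  0.        ,  1.        ]])}
top {'fx': 478.5114038523428, 'fy': 478.5114038523428, 'cx': 316.5090847333587, 'cy': 198.75613733419706, 'view': array([[ 0.00499049, -0.99983012, -0.01774307,  0.01397572],
       [-0.99234368, -0.0027619 , -0.12347626,  0.56678498],
       [ 0.12340628,  0.01822343, -0.99218889,  1.58801156],
       [ 0.        ,  0.        ,  0.        ,  1.        ]])}
```

View pics/scene0.png

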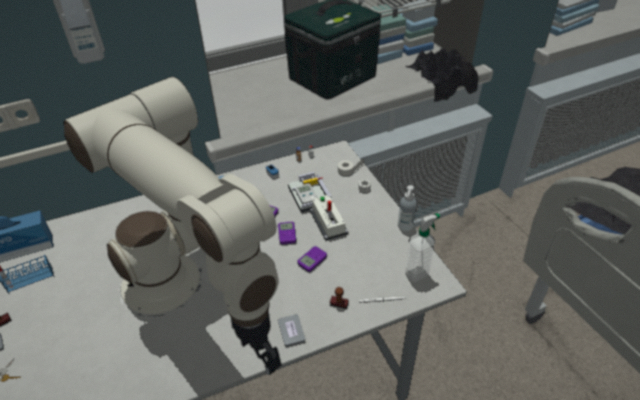

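View pics/top0.png

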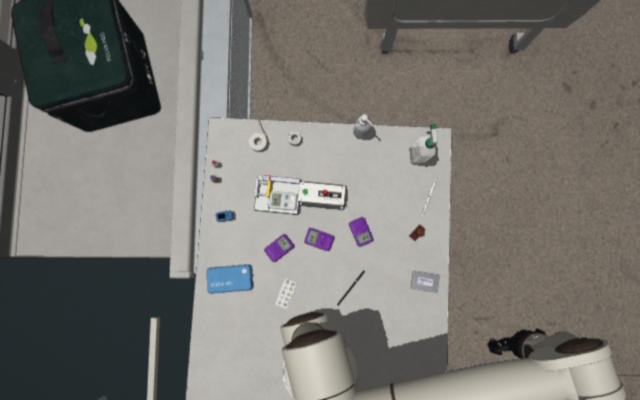

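The scene view shows the tester near (322,205), with the red handle at (329,208), green button at (323,198) and yellow gauge at (312,181). The top view shows it lying along the row near 192: gauge (267,187), logger (284,200), button (305,191), handle (325,193). It fires along about world +y.

```bash
cat > h.py <<'E'
import numpy as np,cv2
from workcell import monitor,camera,get_calibration
def ray(c,u,v,z):
    R=c["view"][:3,:3];t=c["view"][:3,3];o=-R.T@t
    d=R.T@np.array([(u-c["cx"])/c["fx"],(v-c["cy"])/c["fy"],1]);return o+d*(z-o[2])/d[2]
def proj(c,p):
    q=c["view"][:3,:3]@p+c["view"][:3,3];return c["fx"]*q[0]/q[2]+c["cx"],c["fy"]*q[1]/q[2]+c["cy"]
def masks(im):
    h=cv2.cvtColor(im,cv2.COLOR_RGB2HSV);r=lambda a,b,s=110,v=50:cv2.inRange(h,(a,s,v),(b,255,255))
    return dict(red=r(0,8)|r(172,180),green=r(45,85),yellow=r(20,34))
def blobs(im,box,amin=3):
    x0,y0,x1,y1=box
    for k,m in masks(im).items():
        n,l,s,c=cv2.connectedComponentsWithStats(m)
        for i in range(1,n):
            if s[i,4]>=amin and x0<c[i][0]<x1 and y0<c[i][1]<y1: yield k,c[i].round(1),s[i]
E
python3 - <<'E'
from h import *
for n,b in(("top",(240,165,360,225)),("scene",(280,165,355,245))):
    im=cv2.imread(f"pics/{n}0.png")[...,::-1].copy();c=get_calibration(n)
    for k,p,s in blobs(im,b):
        print(n,k,p,s,ray(c,*p,dict(red=.1,green=.068,yellow=.05)[k]).round(4))
a=cv2.imread("pics/top0.png")[165:225,240:360];b=cv2.imread("pics/scene0.png")[165:245,270:360]
cv2.imwrite("pics/c.png",np.vstack([cv2.resize(a,(600,300),interpolation=2),cv2.resize(b,(600,300),interpolation=2)[:290]]))
E
```

```text
top red [324.6 192. ] [322 190   6   5  21] [ 0.5809 -0.0113  0.1   ]
top green [304.7 191.2] [303 190   4   4  12] [0.5879 0.0551 0.068 ]
top yellow [268.3 188.3] [266 181   5  16  55] [0.6    0.1789 0.05  ]
scene red [329.  205.3] [328 201   3  10  29] [ 0.5758 -0.0204  0.1   ]
scene green [322.  198.5] [321 197   3   4   8] [0.585  0.0525 0.068 ]
scene yellow [311.  180.9] [303 178  15   7  74] [0.6    0.1748 0.05  ]
```

View pics/c.png

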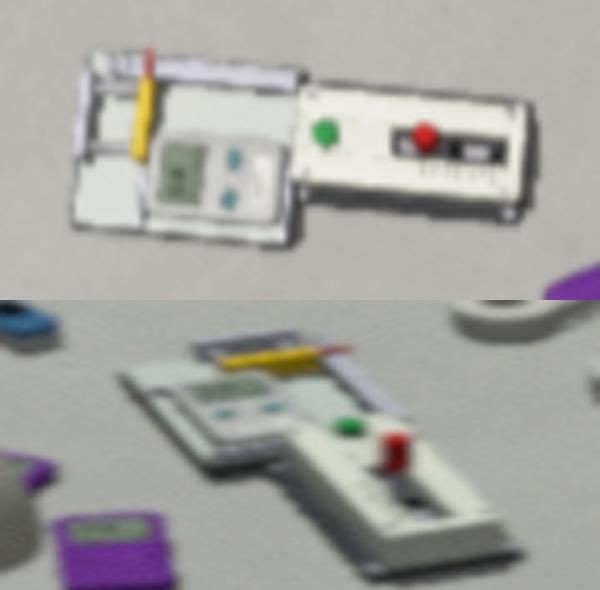

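The crop shows a clean view: logger on the bed short of the fence, and the handle and button on the housing axis. The tester yaw is about -6°. I'll turn the tool so its x lies along the tester's y, then move over for a close look.

{"fn": "carry_out", "kwargs": {
  "targets": "0 0 0 0 0 -1 -1;0 0 0 0 0 -1 -1;0 0 0 0 0 -1 -1;0 0 0 0 0 -1 -1;0 0 0 0 0 -1 -1;0 0 0 0 0 -1 -1;0 0 0 0 0 -1 -1;0 0 0 0 0 -1 -1",
  "newtons": 40
}}

```text
time: 0.77
ee_pos: [0.1493, -0.5294, 0.4042]
tcp_rot: [-180.0, -0.0, 61.9]
wrist_force: [1.0, -0.2, 1.5]
opening: -0.0
grasp_force: 0.0
```

{"fn": "carry_out", "kwargs": {
  "targets": "0 0 0 0 0 -1 -1;0 0 0 0 0 -1 -1;0 0 0 0 0 -1 -1;0 0 0 0 0 -1 -1;0.76 0.37 0 0 0 0 -1;0.76 0.37 0 0 0 0 -1;0.76 0.37 0 0 0 0 -1;0.76 0.37 0 0 0 0 -1"
}}

```text
time: 1.43
ee_pos: [0.2202, -0.4128, 0.4041]
tcp_rot: [-180.0, -0.0, 84.5]
wrist_force: [0.8, -0.9, -0.3]
opening: 0.0001
grasp_force: 0.0
```

Run:
```python
from h import *
from scipy.spatial.transform import Rotation as Rn
o=monitor.get_obs();c=get_calibration("wrist")
R=Rn.from_euler("xyz",o["tcp_rot"],degrees=True).as_matrix()
V=c["view"];p=-V[:3,:3].T@V[:3,3]
print("cam pos in tool",R.T@(p-o["ee_pos"]),"axes",(R.T@V[:3,:3].T).round(3),c["fx"])
print(o["ee_pos"],o["tcp_rot"],o["q"].round(1))
```

```text
cam pos in tool [ 7.24516861e-02 -7.60895031e-05  3.20611970e-02] axes [[-0.001 -0.959 -0.285]
 [ 1.    -0.001  0.   ]
 [-0.001 -0.285  0.959]] 306.70766691570674
[ 0.22015507 -0.41278069  0.40411201] [-1.79972084e+02 -4.79123699e-02  8.44516054e+01] [-61.9  -6.2  -1.1  95.2   0.   33.6]
```

{"fn": "carry_out", "kwargs": {
  "targets": "0.75 0.4 0 0 0 0 -1;0.75 0.4 0 0 0 0 -1;0.75 0.4 0 0 0 0 -1;0.75 0.4 0 0 0 0 -1;0.75 0.4 0 0 0 0 -1;0.75 0.4 0 0 0 0 -1;0.75 0.4 0 0 0 0 -1;0.75 0.4 0 0 0 0 -1"
}}

```text
time: 2.1
ee_pos: [0.3707, -0.1858, 0.4046]
tcp_rot: [-180.0, 0.0, 84.5]
wrist_force: [0.4, -1.4, -0.6]
opening: -0.0002
grasp_force: 0.0
```

{"fn": "carry_out", "kwargs": {
  "targets": "0.75 0.4 0.2 0 0 0 -1;0.75 0.4 0.2 0 0 0 -1;0.75 0.4 0.25 0 0 0 -1;0.75 0.4 0.3 0 0 0 -1;0.75 0.4 0.3 0 0 0 -1;0.75 0.4 0.3 0 0 0 -1;0.75 0.4 0.3 0 0 0 -1;0.75 0.4 0 0 0 0 -1"
}}

```text
time: 2.77
ee_pos: [0.5208, 0.041, 0.3279]
tcp_rot: [-179.8, 0.0, 84.5]
wrist_force: [-1.1, -0.2, -0.7]
opening: 0.0001
grasp_force: 0.0
```

Run:
```python
from h import *
import json
o=monitor.get_obs();print(o["ee_pos"],o["tcp_rot"],abs(o["qd"]).max())
c=get_calibration("wrist");im=camera("wrist")
np.savez("w1",im=im,view=c["view"],k=[c[x] for x in("fx","fy","cx","cy")])
cv2.imwrite("pics/w1.png",im[...,::-1])
for k,p,s in blobs(im,(0,0,640,400),20):
    print(k,p,s,ray(c,*p,dict(red=.108,green=.068,yellow=.05)[k]).round(4))
```

```text
[0.52083341 0.04095346 0.32789243] [-1.79799077e+02  3.89639196e-02  8.45143048e+01] 36.17324032464628
red [469.8   5. ] [457   2  27   7 162] [0.612  0.1601 0.108 ]
red [409.9 275.7] [394 255  33  42 863] [5.779e-01 1.000e-04 1.080e-01]
green [407.5 181.4] [395 170  26  24 463] [0.5879 0.0566 0.068 ]
yellow [414.7   9.3] [ 373    0   84   21 1567] [0.5996 0.1757 0.05  ]
```

View pics/w1.png

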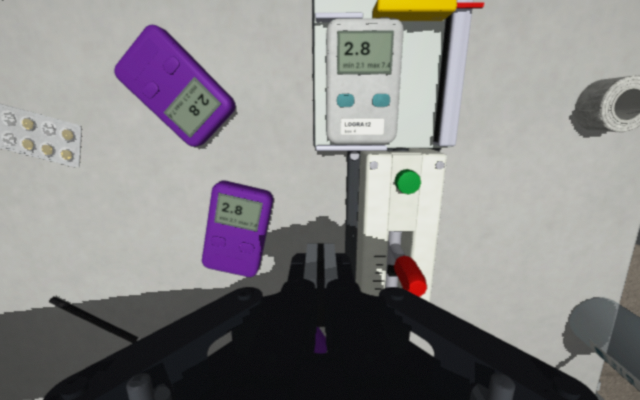

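The wrist view shows the logger upright at (362,82), button (407,181), handle leaning outward from (400,258) to (412,290), gauge (415,9) and fence strip near column 455. I'll measure again now that the arm is still.

Run:
```python
from h import *
for i in range(3): im=camera("wrist")
o=monitor.get_obs();c=get_calibration("wrist");im=camera("wrist");print(o["ee_pos"],abs(o["qd"]).max())
for k,p,s in blobs(im,(0,0,640,400),20):
    print(k,p,ray(c,*p,dict(red=.088,green=.068,yellow=.05)[k]).round(4))
# logger: red label excluded; edges along scan rows, in grey
g=cv2.cvtColor(im,cv2.COLOR_RGB2GRAY)
for r in (90,110,125): print(r,g[r,318:345],g[r,385:412])
for col in (345,375): print(col,g[10:32,col],g[128:152,col])
# housing edges
for r in (200,220): print(r,g[r,350:372],g[r,428:446])
```

```text
[0.52075957 0.0399408  0.32994806] 1.803008502125296
red [468.4   4.5] [0.6213 0.1651 0.088 ]
red [408.5 273.7] [ 0.5832 -0.0123  0.088 ]
green [406.1 179.7] [0.5878 0.0566 0.068 ]
yellow [413.2   9.1] [0.5995 0.1756 0.05  ]
90 [219 219 219 218 218 213 187 134 136 163 182 194 201 206 206 205 204 204
 203 204 203 203 201 201 203 204 203] [203 202 200 199 200 199 199 199 198 197 191 182 176 187 209 214 215 215
 215 215 215 215 215 214 215 215 215]
110 [219 218 217 218 217 216 203 171 141 151 181 194 201 203 205 204 204 204
 205 205 205 204 204 204 204 204 204] [197 197 197 197 198 199 200 198 197 191 183 178 191 209 215 215 215 215
 214 214 215 215 214 214 214 214 215]
125 [217 217 217 217 217 212 190 146 141 167 186 196 200 201 201 200 201 201
 201 200 203 209 224 234 234 226 208] [192 194 195 196 196 195 196 194 188 179 174 190 209 214 214 214 213 213
 213 213 213 214 214 214 214 214 214]
345 [215 211 205 211 212 204 180 156 173 191 199 203 206 208 207 208 207 205
 189 142 112 112] [223 199 192 205 222 213 202 199 198 195 189 179 164 136 104 100 146 203
 214 200 167 103  73  72]
375 [ 71  68  66  66  67  67  75 111 167 191 198 202 204 203 203 203 203 201
 186 148 115 111] [235 235 235 234 229 211 199 197 197 195 189 179 161 132 101 100 145 197
 209 200 173 129 126 144]
200 [ 65  66  66  65  66  65  60  66  82  89  90  90  97 127 172 204 221 229
 233 233 233 233] [230 231 231 231 230 230 230 230 229 228 220 205 191 189 189 189 188 188]
220 [ 65  65  66  65  67  66  69  76  86  88  90  95 123 167 202 220 229 232
 232 232 231 232] [231 230 231 230 230 230 230 227 219 203 188 185 186 185 186 187 187 187]
```

Run:
```python
from h import *
c=get_calibration("wrist")
P=lambda u,v,z:ray(c,u,v,z).round(4)[:2]
print("logger R",P(397.8,90,.044),P(395.5,125,.044)," L",P(325.5,90,.044),P(325.5,125,.044))
print("log near edge z.034",P(345,141,.034),P(375,141,.034),"far",P(345,17,.044),P(375,18,.044))
print("housing L",P(364,200,.056),P(362.5,220,.056)," R",P(438.5,200,.056),P(437,220,.056))
```

```text
logger R [0.5889 0.122 ] [0.5864 0.0957]  L [0.5328 0.1275] [0.5304 0.1011]
log near edge z.034 [0.5458 0.086 ] [0.5711 0.0836] far [0.5517 0.1761] [0.5735 0.1734]
housing L [0.5563 0.0391] [0.5541 0.0218]  R [0.6172 0.0332] [0.6162 0.0158]
```

{"fn": "carry_out", "kwargs": {
  "targets": "0.8 -0.25 0 0 0 0 -1;0.8 -0.25 0 0 0 0 -1;0.77 -0.24 0 0 0 0 -1;0 0 0.7 0 0 0 -1;0 0 0.8 0 0 0 -1;0 0 0.8 0 0 0 -1;0 0 0.5 0 0 0 -1;0 0 0.27 0 0 0 -1"
}}

```text
time: 3.68
ee_pos: [0.4992, 0.1351, 0.2054]
tcp_rot: [-179.8, 0.1, 84.4]
wrist_force: [0.3, -0.3, -0.5]
opening: 0.0001
grasp_force: 0.0
```

{"fn": "carry_out", "kwargs": {
  "targets": "0 0 0 0 0 0 -1;0 0 0 0 0 0 -1;0 0.1 0 0 0 0 -1;0 0.1 0 0 0 0 -1;0 0.1 0 0 0 0 -1;0 0.1 0 0 0 0 -1;0 0.1 0 0 0 0 -1;0 0 0 0 0 0 -1"
}}

```text
time: 4.35
ee_pos: [0.521, 0.1345, 0.208]
tcp_rot: [180.0, -0.0, 84.5]
wrist_force: [-0.3, 0.2, -0.6]
opening: 0.0
grasp_force: 0.0
```

Run:
```python
from h import *
im=camera("wrist");cv2.imwrite("pics/w2.png",im[...,::-1]);o=monitor.get_obs();print(o["ee_pos"],o["wrist_force"])
```

```text
[0.52059541 0.1345247  0.20787052] [-0.24012967 -0.49697622  0.20165742]
```

View pics/w2.png

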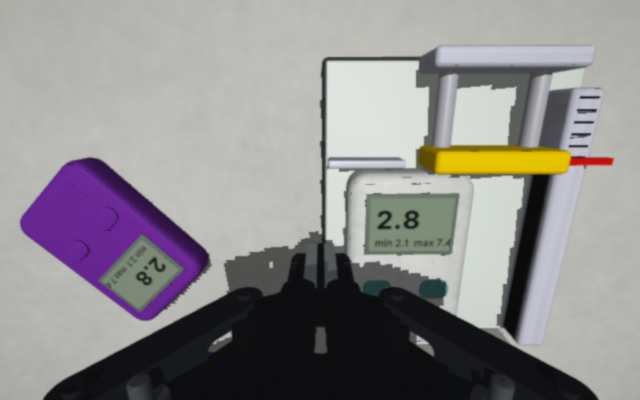

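Wrist view: the finger tips at (325,260) are beside the logger's outer edge (345,200), and the fence is at column 540. I'll push slowly.

{"fn": "carry_out", "kwargs": {
  "targets": "0 0.05 0 0 0 0 -1;0 0.05 0 0 0 0 -1;0 0.05 0 0 0 0 -1;0 0.05 0 0 0 0 -1;0 0.05 0 0 0 0 -1;0 0.05 0 0 0 0 -1;0 0.05 0 0 0 0 -1;0 0.05 0 0 0 0 -1"
}}

```text
time: 5.07
ee_pos: [0.5363, 0.133, 0.2079]
tcp_rot: [-180.0, -0.0, 84.5]
wrist_force: [-0.2, -0.4, 0.2]
opening: 0.0001
grasp_force: 0.2
```

{"fn": "carry_out", "kwargs": {
  "targets": "0 0.05 0 0 0 0 -1;0 0.05 0 0 0 0 -1;0 0.05 0 0 0 0 -1;0 0.05 0 0 0 0 -1;0 0.03 0 0 0 0 -1;0 0.03 0 0 0 0 -1;0 0 0 0 0 0 -1;0 0 0 0 0 0 -1"
}}

```text
time: 5.73
ee_pos: [0.5465, 0.132, 0.2079]
tcp_rot: [180.0, 0.0, 84.5]
wrist_force: [0.7, 0.7, -1.0]
opening: 0.0
grasp_force: 0.0
```

Run:
```python
from h import *
im=camera("wrist");cv2.imwrite("pics/w3.png",im[...,::-1]);o=monitor.get_obs();print(o["ee_pos"],o["wrist_force"])
```

```text
[0.54647542 0.13199599 0.20792167] [ 0.06926216 -0.4090062   0.83180543]
```

View pics/w3.png

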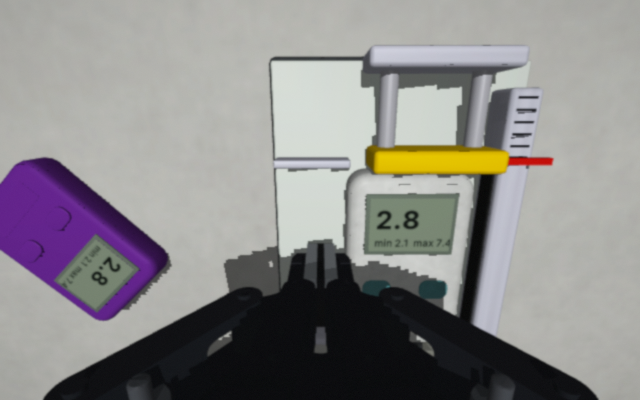

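The logger stays against the finger, with its right edge at (473,200) and the fence face near column 490, so about 6–8 mm are left.

{"fn": "carry_out", "kwargs": {
  "targets": "0 0.03 0 0 0 0 -1;0 0.03 0 0 0 0 -1;0 0.03 0 0 0 0 -1;0 0.03 0 0 0 0 -1;0 0.02 0 0 0 0 -1;0 0 0 0 0 0 -1;0 0 0 0 0 0 -1;0 0 0 0 0 0 -1"
}}

```text
time: 6.45
ee_pos: [0.5521, 0.1315, 0.2079]
tcp_rot: [180.0, -0.0, 84.5]
wrist_force: [0.8, -0.7, -0.3]
opening: 0.0
grasp_force: 0.0
```

{"fn": "carry_out", "kwargs": {
  "targets": "0 0.02 0 0 0 0 -1;0 0.02 0 0 0 0 -1;0 0.01 0 0 0 0 -1;0 0 0 0 0 0 -1;0 0 0 0 0 0 -1;0 0 0 0 0 0 -1;0 0 0 0 0 0 -1;0 0 0 0 0 0 -1"
}}

```text
time: 7.12
ee_pos: [0.554, 0.1313, 0.2079]
tcp_rot: [180.0, 0.0, 84.5]
wrist_force: [-0.6, -0.3, -0.2]
opening: -0.0004
grasp_force: 0.0
```

Run:
```python
from h import *
im=camera("wrist");cv2.imwrite("pics/w4.png",im[...,::-1]);o=monitor.get_obs();print(o["ee_pos"],o["wrist_force"])
g=cv2.cvtColor(im,cv2.COLOR_RGB2GRAY)
for r in(200,230,250):print(g[r,455:500])
```

```text
[0.55403982 0.13129048 0.20789137] [-0.50676682  0.39174192  0.67465499]
[103 104 124 159 182 187 187 185 185 185 183 181 179 175 171 158 123  67
  38  53  78 101 126 148 159 168 179 184 185 186 186 186 188 188 188 188
 187 186 185 185 183 181 180 181 182]
[181 187 187 187 186 186 185 183 179 175 168 152 111  56  43  64  86 113
 137 154 165 175 181 185 185 185 185 186 187 188 188 186 184 184 182 182
 180 180 181 181 183 184 184 183 176]
[189 187 187 186 184 179 175 170 156 119  60  40  59  83 111 137 155 165
 174 182 184 186 186 185 186 186 186 186 184 183 182 181 181 179 181 180
 182 183 184 184 179 171 167 172 174]
```

{"fn": "carry_out", "kwargs": {
  "targets": "0 0.02 0 0 0 0 -1;0 0.01 0 0 0 0 -1;0 0 0 0 0 0 -1;0 0 0 0 0 0 -1;0 0 0 0 0 0 -1;0 0 0 0 0 0 -1;0 0 0 0 0 0 -1;0 0 0 0 0 0 -1"
}}

```text
time: 7.83
ee_pos: [0.5552, 0.1312, 0.2079]
tcp_rot: [-180.0, -0.0, 84.5]
wrist_force: [0.7, 0.8, -0.2]
opening: 0.0
grasp_force: 0.1
```

{"fn": "carry_out", "kwargs": {
  "targets": "0 0.02 0 0 0 0 -1;0 0.01 0 0 0 0 -1;0 0 0 0 0 0 -1;0 0 0 0 0 0 -1;0 0 0 0 0 0 -1;0 0 0 0 0 0 -1;0 0 0 0 0 0 -1;0 0 0 0 0 0 -1"
}}

```text
time: 8.5
ee_pos: [0.5562, 0.131, 0.2078]
tcp_rot: [-180.0, 0.0, 84.5]
wrist_force: [-4.9, 0.8, 1.6]
opening: 0.0002
grasp_force: 2.7
```

The force rose to about 5 N, so the logger is home. Backing off, lifting, and moving to the free gap behind the handle.

{"fn": "carry_out", "kwargs": {
  "targets": "0 -0.2 0 0 0 0 -1;0 -0.3 0 0 0 0 -1;0 0 -0.8 0 0 0 -1;0 0 -0.8 0 0 0 -1;0 0 -0.8 0 0 0 -1;-0.9 0.4 0 0 0 0 -1;-0.9 0.4 0 0 0 0 -1;-0.9 0.67 0 0 0 0 -1"
}}

```text
time: 9.17
ee_pos: [0.5827, 0.0217, 0.3055]
tcp_rot: [179.8, -0.0, 84.6]
wrist_force: [-0.1, 1.3, -0.3]
opening: -0.0002
grasp_force: 0.0
```

Run:
```python
from h import *
for i in range(3): im=camera("wrist")
o=monitor.get_obs();c=get_calibration("wrist");im=camera("wrist");cv2.imwrite("pics/w5.png",im[...,::-1]);print(o["ee_pos"],o["wrist_force"])
g=cv2.cvtColor(im,cv2.COLOR_RGB2GRAY)
for k,p,s in blobs(im,(0,0,640,400),20):
    print(k,p,s,ray(c,*p,dict(red=.088,green=.068,yellow=.05)[k]).round(4))
```

```text
[0.58378231 0.02028259 0.30375503] [-0.96312543  0.36289448 -0.7946226 ]
green [323.2 168.5] [311 155  26  27 549] [0.5896 0.0562 0.068 ]
```

View pics/w5.png

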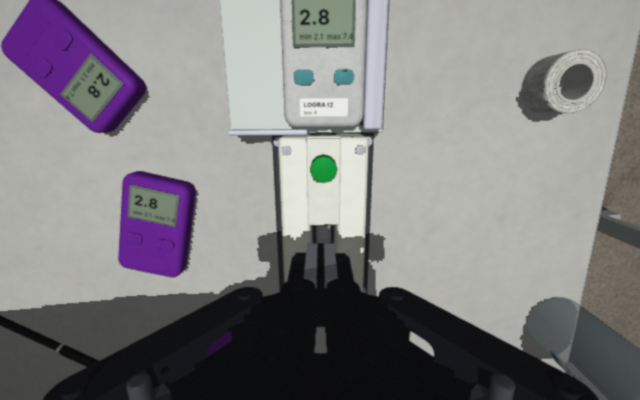

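The logger sits against the fence (edges at column 365), the button is at (323,168) on the tool line, and the fingertips are over the gap behind the handle. Descending, then approaching the handle.

{"fn": "carry_out", "kwargs": {
  "targets": "0 0.02 0.4 0 0 0 -1;0 0 0.5 0 0 0 -1;0 0 0.4 0 0 0 -1;0 0 0 0 0 0 -1;-0.1 0 0 0 0 0 -1;-0.1 0 0 0 0 0 -1;0 0 0 0 0 0 -1;0 0 0 0 0 0 -1"
}}

```text
time: 10.03
ee_pos: [0.5833, 0.0144, 0.2532]
tcp_rot: [179.9, -0.0, 84.5]
wrist_force: [0.5, 0.8, -0.7]
opening: -0.0
grasp_force: 0.0
```

{"fn": "carry_out", "kwargs": {
  "targets": "-0.1 0 0 0 0 0 -1;-0.1 0 0 0 0 0 -1;-0.1 0 0 0 0 0 -1;0 0 0 0 0 0 -1;0 0 0 0 0 0 -1;0 0 0 0 0 0 -1;0 0 0 0 0 0 -1;0 0 0 0 0 0 -1"
}}

```text
time: 10.7
ee_pos: [0.5819, 0.0027, 0.2519]
tcp_rot: [180.0, -0.0, 84.5]
wrist_force: [0.5, 1.0, 1.6]
opening: -0.0002
grasp_force: 0.5
```

{"fn": "carry_out", "kwargs": {
  "targets": "-0.1 0 0 0 0 0 -1;-0.1 0 0 0 0 0 -1;-0.1 0 0 0 0 0 -1;0 0 0 0 0 0 -1;0 0 0 0 0 0 -1;0 0 0 0 0 0 -1;0 0 0 0 0 0 -1;0 0 0 0 0 0 -1"
}}

```text
time: 11.37
ee_pos: [0.5808, -0.0093, 0.2519]
tcp_rot: [180.0, 0.0, 84.5]
wrist_force: [0.6, 3.5, 1.0]
opening: -0.0001
grasp_force: 1.6
```

```bash
cat > f.py <<'E'
from h import *
F=[]
for i in range(4):
    camera("wrist"); o=monitor.get_obs(); F.append(o["wrist_force"])
print(o["time"],o["ee_pos"].round(4),np.mean(F,0).round(2))
E
python3 f.py
```

```text
11.5667 [ 0.5808 -0.0093  0.2519] [1.33 3.27 0.28]
```

{"fn": "carry_out", "kwargs": {
  "targets": "-0.06 0 0 0 0 0 -1;-0.06 0 0 0 0 0 -1;-0.03 0 0 0 0 0 -1;0 0 0 0 0 0 -1;0 0 0 0 0 0 -1;0 0 0 0 0 0 -1;0 0 0 0 0 0 -1;0 0 0 0 0 0 -1"
}}

```text
time: 12.23
ee_pos: [0.5802, -0.0152, 0.2519]
tcp_rot: [180.0, -0.0, 84.5]
wrist_force: [1.5, 5.0, 0.3]
opening: 0.0001
grasp_force: 2.5
```

{"fn": "carry_out", "kwargs": {
  "targets": "-0.025 0 0 0 0 0 -1;0 0 0 0 0 0 -1;0 0 0 0 0 0 -1;0 0 0 0 0 0 -1;0 0 0 0 0 0 -1;0 0 0 0 0 0 -1;0 0 0 0 0 0 -1;0 0 0 0 0 0 -1"
}}

```text
time: 12.9
ee_pos: [0.5801, -0.0161, 0.2519]
tcp_rot: [180.0, -0.0, 84.5]
wrist_force: [2.1, 5.7, 0.4]
opening: 0.0002
grasp_force: 2.8
```

{"fn": "carry_out", "kwargs": {
  "targets": "-0.025 0 0 0 0 0 -1;0 0 0 0 0 0 -1;0 0 0 0 0 0 -1;0 0 0 0 0 0 -1;0 0 0 0 0 0 -1;0 0 0 0 0 0 -1;0 0 0 0 0 0 -1;0 0 0 0 0 0 -1"
}}

```text
time: 13.57
ee_pos: [0.58, -0.017, 0.2519]
tcp_rot: [180.0, -0.0, 84.5]
wrist_force: [2.1, 6.5, 1.4]
opening: -0.0005
grasp_force: 2.9
```

{"fn": "carry_out", "kwargs": {
  "targets": "-0.025 0 0 0 0 0 -1;0 0 0 0 0 0 -1;0 0 0 0 0 0 -1;0 0 0 0 0 0 -1;0 0 0 0 0 0 -1;0 0 0 0 0 0 -1;0 0 0 0 0 0 -1;0 0 0 0 0 0 -1"
}}

```text
time: 14.23
ee_pos: [0.5799, -0.018, 0.2519]
tcp_rot: [180.0, -0.0, 84.5]
wrist_force: [1.5, 5.8, 0.1]
opening: -0.0
grasp_force: 3.0
```

```bash
python3 f.py
```

```text
14.4333 [ 0.58   -0.018   0.2519] [1.59 6.22 0.56]
```

{"fn": "carry_out", "kwargs": {
  "targets": "-0.025 0 0 0 0 0 -1;0 0 0 0 0 0 -1;0 0 0 0 0 0 -1;0 0 0 0 0 0 -1;0 0 0 0 0 0 -1;0 0 0 0 0 0 -1;0 0 0 0 0 0 -1;0 0 0 0 0 0 -1"
}}

```text
time: 15.1
ee_pos: [0.5799, -0.019, 0.2519]
tcp_rot: [180.0, -0.1, 84.5]
wrist_force: [1.5, 5.8, 0.1]
opening: -0.0004
grasp_force: 3.2
```

{"fn": "carry_out", "kwargs": {
  "targets": "-0.025 0 0 0 0 0 -1;0 0 0 0 0 0 -1;0 0 0 0 0 0 -1;0 0 0 0 0 0 -1;0 0 0 0 0 0 -1;0 0 0 0 0 0 -1;0 0 0 0 0 0 -1;0 0 0 0 0 0 -1"
}}

```text
time: 15.77
ee_pos: [0.5798, -0.0199, 0.2519]
tcp_rot: [180.0, -0.1, 84.5]
wrist_force: [2.3, 6.2, -0.2]
opening: 0.0001
grasp_force: 3.3
```

{"fn": "carry_out", "kwargs": {
  "targets": "-0.025 0 0 0 0 0 -1;0 0 0 0 0 0 -1;0 0 0 0 0 0 -1;0 0 0 0 0 0 -1;0 0 0 0 0 0 -1;0 0 0 0 0 0 -1;0 0 0 0 0 0 -1;0 0 0 0 0 0 -1"
}}

```text
time: 16.43
ee_pos: [0.5797, -0.0209, 0.2519]
tcp_rot: [180.0, -0.1, 84.5]
wrist_force: [1.3, 7.1, 0.5]
opening: -0.0
grasp_force: 3.4
```

{"fn": "carry_out", "kwargs": {
  "targets": "-0.025 0 0 0 0 0 -1;0 0 0 0 0 0 -1;0 0 0 0 0 0 -1;0 0 0 0 0 0 -1;0 0 0 0 0 0 -1;0 0 0 0 0 0 -1;0 0 0 0 0 0 -1;0 0 0 0 0 0 -1"
}}

```text
time: 17.1
ee_pos: [0.5796, -0.0218, 0.2519]
tcp_rot: [180.0, -0.1, 84.5]
wrist_force: [1.1, 7.1, 0.2]
opening: 0.0001
grasp_force: 3.5
```

{"fn": "carry_out", "kwargs": {
  "targets": "-0.025 0 0 0 0 0 -1;0 0 0 0 0 0 -1;0 0 0 0 0 0 -1;0 0 0 0 0 0 -1;0 0 0 0 0 0 -1;0 0 0 0 0 0 -1;0 0 0 0 0 0 -1;0 0 0 0 0 0 -1"
}}

```text
time: 17.77
ee_pos: [0.5795, -0.0228, 0.2519]
tcp_rot: [180.0, -0.1, 84.5]
wrist_force: [3.0, 6.9, -0.2]
opening: 0.0003
grasp_force: 3.6
```

{"fn": "carry_out", "kwargs": {
  "targets": "-0.025 0 0 0 0 0 -1;0 0 0 0 0 0 -1;0 0 0 0 0 0 -1;0 0 0 0 0 0 -1;0 0 0 0 0 0 -1;0 0 0 0 0 0 -1;0 0 0 0 0 0 -1;0 0 0 0 0 0 -1"
}}

```text
time: 18.43
ee_pos: [0.5794, -0.0238, 0.2519]
tcp_rot: [180.0, -0.1, 84.5]
wrist_force: [1.1, 7.2, 0.4]
opening: 0.0002
grasp_force: 3.7
```

{"fn": "carry_out", "kwargs": {
  "targets": "-0.025 0 0 0 0 0 -1;0 0 0 0 0 0 -1;0 0 0 0 0 0 -1;0 0 0 0 0 0 -1;0 0 0 0 0 0 -1;0 0 0 0 0 0 -1;0 0 0 0 0 0 -1;0 0 0 0 0 0 -1"
}}

```text
time: 19.1
ee_pos: [0.5793, -0.0248, 0.2519]
tcp_rot: [180.0, -0.1, 84.5]
wrist_force: [1.9, 6.8, 0.9]
opening: 0.0003
grasp_force: 3.6
```

{"fn": "carry_out", "kwargs": {
  "targets": "-0.025 0 0 0 0 0 -1;0 0 0 0 0 0 -1;0 0 0 0 0 0 -1;0 0 0 0 0 0 -1;0 0 0 0 0 0 -1;0 0 0 0 0 0 -1;0 0 0 0 0 0 -1;0 0 0 0 0 0 -1"
}}

```text
time: 19.77
ee_pos: [0.5792, -0.0259, 0.2519]
tcp_rot: [180.0, -0.1, 84.5]
wrist_force: [2.0, 5.9, 0.5]
opening: 0.0001
grasp_force: 3.3
```

```bash
python3 f.py
```

```text
19.9667 [ 0.5792 -0.0259  0.2519] [1.76 6.28 0.61]
```

The force is falling, so the catch is being passed. One more millimetre.

{"fn": "carry_out", "kwargs": {
  "targets": "-0.025 0 0 0 0 0 -1;0 0 0 0 0 0 -1;0 0 0 0 0 0 -1;0 0 0 0 0 0 -1;0 0 0 0 0 0 -1;0 0 0 0 0 0 -1;0 0 0 0 0 0 -1;0 0 0 0 0 0 -1"
}}

```text
time: 20.63
ee_pos: [0.5791, -0.0269, 0.2519]
tcp_rot: [180.0, -0.1, 84.5]
wrist_force: [1.7, 6.7, 0.3]
opening: -0.0
grasp_force: 3.4
```

{"fn": "carry_out", "kwargs": {
  "targets": "0.05 0 0 0 0 0 -1;0.05 0 0 0 0 0 -1;0.05 0 0 0 0 0 -1;0.05 0 0 0 0 0 -1;0 0 0 0 0 0 -1;0 0 0 0 0 0 -1;0 0 0 0 0 0 -1;0 0 0 0 0 0 -1"
}}

```text
time: 21.3
ee_pos: [0.5798, -0.0194, 0.2519]
tcp_rot: [180.0, 0.0, 84.5]
wrist_force: [0.1, -0.6, 0.6]
opening: -0.0004
grasp_force: 0.0
```

Force gone and the striker stays back: caught. I'll lift a little and move over the button.

{"fn": "carry_out", "kwargs": {
  "targets": "0.1 0 0 0 0 0 -1;0.2 0 -0.25 0 0 0 -1;0.4 0 0 0 0 0 -1;0.4 0 0 0 0 0 -1;0.4 0.035 0 0 0 0 -1;0.4 0 0 0 0 0 -1;0 0 0 0 0 0 -1;0 0 0 0 0 0 -1"
}}

```text
time: 21.97
ee_pos: [0.5885, 0.0572, 0.2625]
tcp_rot: [180.0, 0.0, 84.6]
wrist_force: [-0.3, 0.4, -0.1]
opening: 0.0001
grasp_force: 0.0
```

Run:
```python
from h import *
im=camera("wrist");o=monitor.get_obs();print(o["ee_pos"],o["wrist_force"]);cv2.imwrite("pics/w6.png",im[...,::-1])
```

```text
[0.58848993 0.05660217 0.26237589] [-0.30636247  1.00265987  0.39295811]
```

View pics/w6.png

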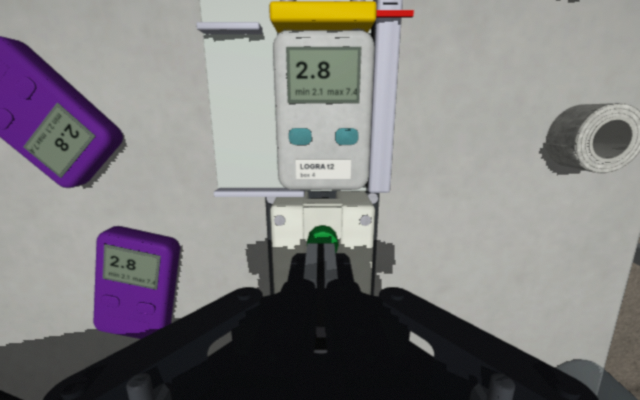

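Button at (322,238) lies under the fingertips; the logger is home at (325,110) and the gauge (322,14) untouched. Pressing.

{"fn": "carry_out", "kwargs": {
  "targets": "0 0 0.25 0 0 0 -1;0 0 0.2 0 0 0 -1;0 0 0.05 0 0 0 -1;0 0 0.05 0 0 0 -1;0 0 0.05 0 0 0 -1;0 0 0.05 0 0 0 -1;0 0 0.03 0 0 0 -1;0 0 0 0 0 0 -1"
}}

```text
time: 22.68
ee_pos: [0.5884, 0.0558, 0.2346]
tcp_rot: [-180.0, 0.0, 84.5]
wrist_force: [-0.7, -2.3, 4.0]
opening: 0.0001
grasp_force: 2.0
```

Run:
```python
from h import *
im=camera("wrist");o=monitor.get_obs();c=get_calibration("wrist");print(o["ee_pos"],o["wrist_force"])
for k,p,s in blobs(im,(0,0,640,400),20): print(k,p,s,ray(c,*p,.05).round(4))
```

```text
[0.58840916 0.05587048 0.23470631] [-1.83455208 -2.35112635  3.74236571]
```

{"fn": "carry_out", "kwargs": {
  "targets": "0 0 0.02 0 0 0 -1;0 0 0 0 0 0 -1;0 0 -0.2 0 0 0 -1;0 0 -0.4 0 0 0 -1;0 0 -0.6 0 0 0 -1;-0.5 0 -0.7 0 0 0 -1;-0.5 0 -0.7 0 0 0 -1;0 0 0 0 0 0 -1"
}}

```text
time: 23.4
ee_pos: [0.5849, 0.0145, 0.3442]
tcp_rot: [179.6, -0.0, 84.4]
wrist_force: [0.9, -0.5, 1.0]
opening: 0.0002
grasp_force: 0.0
```

Run:
```python
from h import *
for i in range(2): im=camera("wrist")
o=monitor.get_obs();c=get_calibration("wrist");im=camera("wrist");print(o["time"],o["ee_pos"],o["wrist_force"])
for k,p,s in blobs(im,(0,0,640,400),20): print(k,p,s,ray(c,*p,.05).round(4))
t=camera("top");ct=get_calibration("top")
for k,p,s in blobs(t,(240,165,360,225)): print(k,p,s,ray(ct,*p,dict(red=.1,green=.068,yellow=.05)[k]).round(4))
cv2.imwrite("pics/e.png",im[...,::-1])
```

```text
23.5 [0.5848834  0.01603644 0.33933678] [-1.02636981  0.0252887   0.13124431]
red [320.6 236.4] [310 229  22  15 256] [ 0.5825 -0.0187  0.05  ]
green [320.5 156.1] [310 145  22  23 401] [0.5894 0.0534 0.05  ]
yellow [264.2 188. ] [262 180   5  17  45] [0.601  0.1928 0.05  ]
```

View pics/e.png

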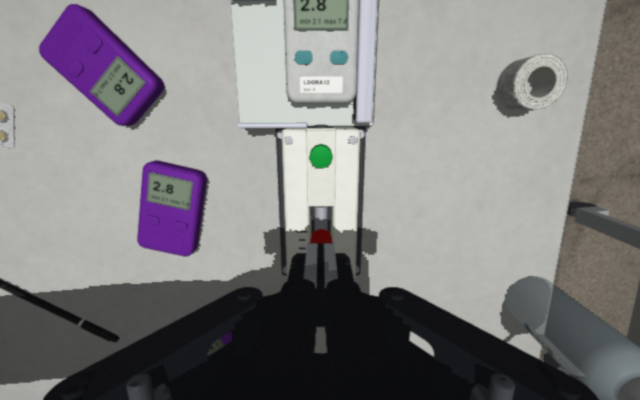

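The button is up at (320,156), and the handle is forward again with its front edge at (320,230). The logger moved along the fence, and the top view puts the gauge about 14 mm further on. The arm is clear, so I'll hand in.

```bash
python3 -c "
from workcell import bot
print(bot.job_done())"
```

```text
the job is handed in; nothing more can be done
None
```

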